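Inspect a rotary hook under the loupe

TASK

Turn the sewing machine's rotary hook on its setting stand by the upright tab until its beak points straight at the stand's post, and let go of it. Then pick up the loupe by its handle and hold it level, the lens centred over the hook and the lens rim at the height of the thin flange of the collar on the post. Finish still holding it there, steady in the gripper and touching nothing else; leave the collar and everything else on the table where they are, and do not knock the loupe against the stand.

Things in the scene. Friction and masses are not known exactly. Their poses are not given: they have to be found in the camera images.
- stand: Fixed hook setting stand: a grey slab 160 x 86 mm, 18 mm thick. Origin on the table directly under the hook's axis; the slab runs from x = -47 to +113 mm in its frame. Its +x axis points from the hook to the post: upright steel rod 8 mm in diameter at x = +90 mm, its top 175 mm above the table.
- hook (a joint): Angle of the rotary hook on the stand about the upright axis, rad, counter-clockwise from above positive; 0 when the beak points straight at the post; stops at -1.8 and +1.8. It turns with slight friction (0.04 N m) and stays where it is left.
- hook_tab (a point): Top centre of the hook's grip tab, on the hook's axis, 69 mm above the table; x axis along the tab and towards the beak, z up. Hook: steel disc 46 mm in diameter (51 mm at its belt), top 44 mm above the table; a small pointed beak at one side 14 mm wide reaches 46 mm from the axis, 33 mm above the table. The upright tab on top is 34 mm long, 10 mm thick, 25 mm high.
- focal_mark (a point): Centre of the collar on the post, at the mid-height of its thin flange (28 mm in diameter, 2 mm thick; the collar's body is 16 mm in diameter and 10 mm tall). Its height above the table, 112 to 150 mm, is the focal height for the lens. The collar is held on the post by friction (2.5 N).
- loupe: Loose hand loupe lying flat on the table, 64 to 104 g: round steel-rimmed lens, black bar handle. Origin under the handle at the place to grip, x along the handle to the lens, z up. Handle 14 mm wide and high, x = -36 to +30 mm, then an 8 mm neck; lens rim 58 mm in diameter, 10 mm high, centred at x = +70 mm. Centre of mass at about x = +17 mm.
- lens (a point): Centre of the loupe's lens at the rim's mid-height: 70 mm from the loupe's origin along its x axis and 5 mm above its underside.
- tracing_wheel: Bystander: tracing wheel lying flat, light wooden handle 90 x 16 x 16 mm from x = -60 to +30 mm, thin steel wheel 26 mm in diameter at x = +72 mm, 16 mm high in all. Origin at the underside of the handle, x towards the wheel. It and the loupe swap places between starts.
- spool_gold: Bystander: thread spool, 42 mm in diameter, 58 mm tall, origin under its centre.
- spool_red: Bystander: thread spool, 36 mm in diameter, 45 mm tall, origin under its centre.
- bobbin_tray: Bystander: low tray with bobbins, 90 x 120 mm, 22 mm high, origin under its centre.
- shears: Bystander: tailor's shears lying flat, about 260 mm long, 16 mm high, origin under the pivot, blades towards x = +140 mm.
- oiler: Bystander: oil bottle, 38 mm in diameter, 105 mm tall, origin under its centre.
- screwdriver: Bystander: screwdriver lying flat, 170 mm long along its x axis.
- steel_rule: Bystander: flat steel rule 300 x 30 x 4 mm along its x axis, origin under its centre.
Not all that is in view belongs to the job. What is shaped like the stand but blue or orange is not meant.

How it is judged:
By the outcome, as a careful person would: the job done as asked, in the order asked, and still so for the second after the job is handed in, while the arm keeps its last pose, push and grip.
It also fails if it takes over 51 s, if anything falls off the work surface, if the arm or the gripper's body presses on something with over 40 N, if the wrist force passes 120 N, or if a joint passes its speed limit or range.

ROBOT

A 6-joint arm with a two-finger parallel gripper is mounted at the origin on the work surface. World frame = base frame: x ahead of the robot, y to its left, z up, the work surface at z = 0. Lengths are in m, angles in rad, forces in N, time in s.
With the tool pointing down it reaches from about 0.275 to 0.75 m from the base axis. Payload 10.2 kg.
Tool frame: the origin (TCP) lies midway between the tips of the shut fingers; the grasp point (between the pads) lies ctrl.hold_point_z behind it (ctrl.hold_point_z is the distance from the TCP to the grasp point, in m); z points along the fingers, y is the line along which they close (so a half turn about z gives the same grasp; the last joint's range is limited). The gripper opens to 85 mm and grips with 20 to 120 N. Pads are 22 mm wide; open, the fingers measure 114 mm over their backs; the gripper's body (76 mm by 85 mm) begins 54 mm behind the grasp point. The pads swing forward as they close: fully open they stand 13 mm farther back than shut.
Start: joints at [-1.438, 0.313, 1.498, -0, 1.331, -0.223], TCP at [0.183, -0.492, 0.231] pointing down, gripper open.
Joint ranges: [-2.94, 2.94], [-0.97, 2.17], [0.19, 2.56], [-1.23, 4.37], [0.02, 3.11], [-2.88, 2.88]. Speed limits (rad/s): [2.39, 2.39, 3.01, 3.14, 3.14, 3.14].

INTERFACE

Orientations are given as a rotation vector (axis times angle).
In Python, from workcell import ctrl gives the robot as it stands.
- The arm moves only by the tool step_arm, never from a script. Its argument "plan" is a list of rows, each a list of 7 numbers: the shift along the tool's x, y, z in m, then the turn, a rotation vector about the tool's x, y, z in rad, then the finger opening in m, from 0 to 0.0854. A call has 1 to 12 rows; each row shifts and turns the commanded pose from where the row before left it, along the tool's axes as they then stand; what a row does not reach is not made up. A row lasts 1/8 s, in which the tool goes at most 62.5 mm and 10.7 degrees, less where a joint would pass 70% of its speed; a pose out of reach is approached as far as the arm can. A call with a gripper value outside its range is refused whole. The fingers move at their own pace and stop on an object; "newtons" is the grip in N (left out, the last holds). Time passes only in rows, so rows that do not move let the fingers close. It gives the time, the measured TCP pose, the force, the opening and the grip force at its end, in the units of the state.
- ctrl.observe(): the state, without advancing time (a new reading comes with each control period).
- ctrl.snapshot(name): name is "side" or "top" or "wrist"; returns (picture, depth): 420x560x3 uint8, red, green, blue; 420x560 float32, m along the optical axis (not along the pixel's ray), 0 where there is no reading.
- ctrl.camera_info(name): a dict with "fx", "fy", "cx", "cy" (pixels), "T" (4x4, takes a point from camera to world coordinates). Camera axes: x right, y up, looking along -z (the intrinsics and any distortion apply to the point x, -y, -z); pixel columns grow to the right and rows downward; lengths in m; the calibration is good to about 2 mm. A picture is of the moment at which its call begins: read the wrist's pose just before it. camera_info takes no time and is no camera call; for the wrist camera it gives the pose at the moment of the call.
- ctrl.close_job(): hands the job in; it is judged then, once.
The state is a dict: "time_s": time; "joint_pos": joint angles; "dq": joint speeds; "tau": joint torques, N m; "ee_pos": TCP position; "eef_rot": TCP orientation; "force": force on the tool from outside, world axes, zero at the start; "ft_torque": the same for the moment, N m; "width": opening from 0.0 (shut) to 1.0 (fully open); "gripper_force": force on a finger pad.
Only numpy, scipy, OpenCV 4.12 (cv2) and the standard library are available. Lean on these libraries where they do the work, as an engineer would, in place of code of your own. Each camera call takes 0.05 s, during which the arm holds its last target. There are 200 camera calls.

## Working session

There is one attempt and no reset: what is moved stays moved. The work goes in short steps, Python scripts to look and compute and a tool call to move; the robot and the scene stay as the last step left them, time stands still between calls to the robot, and variables do not carry over. Pictures are saved under pics/ and viewed, at most 10 in all, crops included, and the job is handed in when it is done.

Besides the shell and the picture viewer there is one more tool, called by a JSON object that holds its "api" and its "payload". step_arm: Moves the arm, as the interface text tells. Its arguments: {"type":"object","properties":{"plan":{"type":"array","items":{"type":"array","items":{"type":"number"}}},"newtons":{"type":"number"}},"required":["plan"]}

```bash
ls; mkdir -p pics; cat > h.py <<'E'
import numpy as np, cv2
from workcell import ctrl
from scipy.spatial.transform import Rotation as R
def snap(n,f=None):
    ci=ctrl.camera_info(n); im,d=ctrl.snapshot(n)
    if f: cv2.imwrite('pics/'+f,im[:,:,::-1])
    return im,d,ci
def pts(d,ci):
    v,u=np.mgrid[0:d.shape[0],0:d.shape[1]]
    P=np.stack([(u-ci['cx'])/ci['fx']*d,-(v-ci['cy'])/ci['fy']*d,-d],-1)
    return P@ci['T'][:3,:3].T+ci['T'][:3,3]
def ray(ci,u,v,z):
    r=ci['T'][:3,:3]@np.array([(u-ci['cx'])/ci['fx'],-(v-ci['cy'])/ci['fy'],-1])
    o=ci['T'][:3,3]; return o+r*(z-o[2])/r[2]
E
python3 - <<'E'
from h import *
o=ctrl.observe(); print({k:np.round(v,3) for k,v in o.items()}, ctrl.hold_point_z)
for n in('top','side'):
    im,d,ci=snap(n,n+'0.png'); print(n,{k:(np.round(v,3)) for k,v in ci.items()})
    np.savez(n+'0.npz',im=im,d=d,P=pts(d,ci))
E
```

```text
pics
{'time_s': np.float64(0.0), 'joint_pos': array([-1.438,  0.313,  1.498,  0.   ,  1.331, -0.223]), 'dq': array([-0.   , -0.001, -0.001, -0.001,  0.   ,  0.   ]), 'tau': array([-0.0000e+00, -4.1226e+01, -2.5974e+01, -0.0000e+00,  4.0000e-03,
        0.0000e+00]), 'ee_pos': array([ 0.183, -0.492,  0.231]), 'eef_rot': array([-3.091, -0.556, -0.   ]), 'force': array([ 0.051, -0.048, -0.469]), 'ft_torque': array([ 0.002,  0.01 , -0.022]), 'gripper_force': np.float64(0.0), 'width': np.float64(1.0)} 0.0187
top {'fx': np.float64(503.409), 'fy': np.float64(503.409), 'cx': np.float64(275.207), 'cy': np.float64(214.06), 'T': array([[-0.007,  0.989, -0.147,  0.214],
       [-1.   , -0.006,  0.008,  0.021],
       [ 0.007,  0.147,  0.989,  1.962],
       [ 0.   ,  0.   ,  0.   ,  1.   ]])}
side {'fx': np.float64(471.226), 'fy': np.float64(471.226), 'cx': np.float64(281.193), 'cy': np.float64(217.532), 'T': array([[-7.340e-01,  5.100e-01, -4.490e-01, -1.440e-01],
       [-6.790e-01, -5.500e-01,  4.860e-01,  7.090e-01],
       [ 1.000e-03,  6.610e-01,  7.500e-01,  1.156e+00],
       [ 0.000e+00,  0.000e+00,  0.000e+00,  1.000e+00]])}
```

View pics/top0.png

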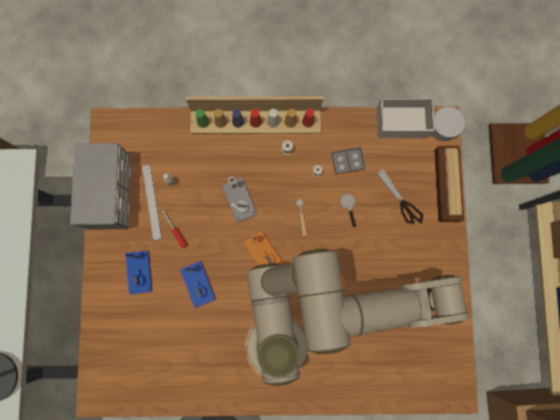

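View pics/side0.png

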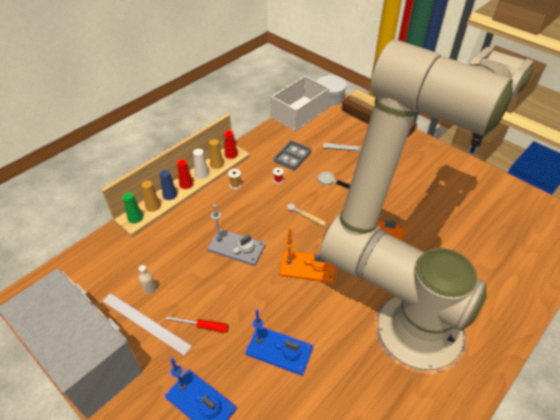

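Top view: the grey stand is at (239,200). The look-alikes are blue at (139,272) and (198,284), and orange at (263,252). Only the grey one fits the description. The loupe has its lens at (348,203) and black handle at (352,220). The tracing wheel, with its light wooden handle, is at (301,215). I'll confirm this in an enlarged crop.

```bash
python3 - <<'E'
from h import *
im=np.load('top0.npz')['im']; d=np.load('top0.npz')['P']
si=np.load('side0.npz')['im']
a=cv2.resize(im[165:235,205:275],(400,400),interpolation=cv2.INTER_CUBIC)
b=cv2.resize(im[180:235,325:380],(400,400),interpolation=cv2.INTER_CUBIC)
cv2.imwrite('pics/crop0.png',np.hstack([a,b])[:,:,::-1])
ci=ctrl.camera_info('top')
for n,(u,v,z) in dict(stand=(239,200,.018),postfoot=(232,183,.02),hook=(242,207,.05),lens=(348,202,.01),hend=(353,226,.014)).items(): print(n,np.round(ray(ci,u,v,z),3), np.round(d[v,u],3))
E
```

```text
stand [0.56  0.146 0.018] [0.559 0.145 0.025]
postfoot [0.627 0.174 0.02 ] [0.604 0.165 0.13 ]
hook [0.527 0.132 0.05 ] [0.525 0.132 0.062]
lens [ 0.551 -0.283  0.01 ] [ 0.551 -0.283  0.01 ]
hend [ 0.455 -0.299  0.014] [ 0.456 -0.301  0.004]
```

View pics/crop0.png

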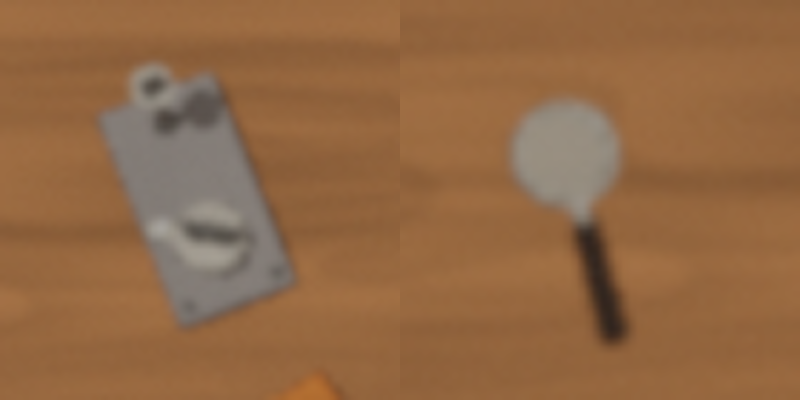

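The crop confirms it. The left half shows the grey slab with post and collar at the upper left, and the hook with its beak pointing left at about +60° from the post direction. The right half shows the loupe with lens and black handle. I'm moving above the hook now.

{"api": "step_arm", "payload": {"plan": [[0.03,-0.026,-0.006,0,0,0,0.085],[0.044,-0.038,-0.006,0,0,0,0.085],[0.044,-0.038,-0.006,0,0,0,0.085],[0.044,-0.038,-0.006,0,0,0,0.085],[0.044,-0.038,-0.006,0,0,0,0.085],[0.044,-0.038,-0.006,0,0,0,0.085],[0.044,-0.038,-0.006,0,0,0,0.085],[0.044,-0.038,-0.006,0,0,0,0.085],[0.044,-0.038,-0.006,0,0,0,0.085],[0.044,-0.038,-0.006,0,0,0,0.085],[0.044,-0.038,-0.006,0,0,0,0.085],[0.02,-0.02,-0.004,0,0,0,0.085]]}}

```text
time_s: 1.6
ee_pos: [0.4944, 0.0803, 0.301]
eef_rot: [-3.091, -0.56, 0.001]
force: [0.3, -0.6, 0.7]
width: 0.995
gripper_force: 0.0
```

```bash
python3 - <<'E'
from h import *
o=ctrl.observe(); print(o['time_s'],np.round(o['ee_pos'],3),np.round(o['eef_rot'],3),np.round(o['joint_pos'],2))
im,d,ci=snap('wrist','w1.png'); np.savez('w1.npz',im=im,d=d,P=pts(d,ci),T=ci['T'])
T=np.eye(4);T[:3,:3]=R.from_rotvec(o['eef_rot']).as_matrix();T[:3,3]=o['ee_pos']
print(np.round(np.linalg.inv(T)@ci['T'],3),np.round(ci['T'],3),ci['fx'],ci['cx'],ci['cy'])
E
```

```text
1.6 [0.494 0.08  0.301] [-3.091e+00 -5.600e-01  1.000e-03] [-0.07  0.22  1.44  0.    1.48  1.14]
[[-0.     0.945  0.326  0.083]
 [ 1.     0.    -0.     0.   ]
 [-0.     0.326 -0.945 -0.142]
 [ 0.     0.     0.     1.   ]] [[ 0.351  0.885  0.306  0.573]
 [-0.937  0.332  0.114  0.109]
 [-0.    -0.326  0.945  0.443]
 [ 0.     0.     0.     1.   ]] 335.54873602565976 280.5390937832305 206.2916692119816
```

View pics/w1.png

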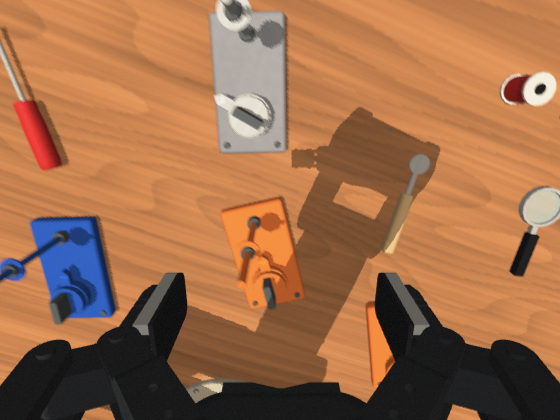

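The wrist view shows the grey stand with hook at (248,115), beak tip at (218,98) and post at the top around (235,10). The orange and blue stands are lower in the picture and the loupe is at right (541,207)–(522,270). The camera sits 83 mm out along the tool's +x, so at the post it should face away.

```bash
cat >> h.py <<'E'
def rect(Q):
    r=cv2.minAreaRect((Q[:,:2]*1000).astype(np.float32)); b=cv2.boxPoints(r)
    e=[b[1]-b[0],b[2]-b[1]]; e=max(e,key=lambda a:a@a); 
    return np.round(r[0],1),np.round(sorted(r[1]),1),round(np.degrees(np.arctan2(e[1],e[0]))%180,1)
E
python3 - <<'E'
from h import *
for f in('w1','top0'):
    D=np.load(f+'.npz');P=D['P'];im=D['im'].astype(int)
    near=np.hypot(P[...,0]-.56,P[...,1]-.146)<.12
    gray=(im.max(-1)-im.min(-1))<30
    for n,m in dict(slab=near&(abs(P[...,2]-.018)<.004)&gray,tab=near&(P[...,2]>.056)&(P[...,2]<.08)&(np.hypot(P[...,0]-.525,P[...,1]-.132)<.04),disc=near&(abs(P[...,2]-.044)<.004)&(np.hypot(P[...,0]-.525,P[...,1]-.132)<.04),post=near&(P[...,2]>.1)).items():
        Q=P[m]; print(f,n,len(Q),rect(Q) if len(Q)>3 else '', np.round(np.percentile(Q[:,2],[5,50,95]),4) if len(Q) else '')
    m=near&(P[...,2]>.095); print(np.round(P[m][np.argsort(P[m][:,2])][-40::4],3) if m.any() else '')
E
```

```text
w1 slab 7368 (array([563.9, 145.7]), array([ 84.5, 156.9]), np.float32(21.5)) [0.0162 0.0177 0.0192]
w1 tab 331 (array([532.2, 132.6]), array([10.1, 34. ]), np.float32(81.1)) [0.0619 0.0686 0.07  ]
w1 disc 899 (array([532.5, 132.4]), array([44.1, 45. ]), np.float32(19.0)) [0.0424 0.0437 0.0452]
w1 post 32083 (array([557.1, 119.9]), array([129.8, 164.1]), np.float32(26.1)) [0.3223 0.3734 0.3886]
[[0.573 0.109 0.443]
 [0.573 0.109 0.443]
 [0.573 0.109 0.443]
 [0.573 0.109 0.443]
 [0.573 0.109 0.443]
 [0.573 0.109 0.443]
 [0.573 0.109 0.443]
 [0.573 0.109 0.443]
 [0.573 0.109 0.443]
 [0.573 0.109 0.443]]
top0 slab 340 (array([561.1, 145.6]), array([ 83. , 156.4]), np.float32(21.5)) [0.0147 0.0182 0.0216]
top0 tab 30 (array([530. , 133.4]), array([11.2, 34.8]), np.float32(82.2)) [0.0588 0.0676 0.0767]
top0 disc 64 (array([530.1, 142.1]), array([43.2, 57.9]), np.float32(89.8)) [0.0402 0.0444 0.0474]
top0 post 45 (array([613.3, 166.5]), array([24. , 26.6]), np.float32(94.3)) [0.1248 0.1364 0.1743]
[[0.624 0.176 0.128]
 [0.615 0.158 0.13 ]
 [0.607 0.161 0.132]
 [0.611 0.157 0.134]
 [0.625 0.165 0.136]
 [0.621 0.164 0.137]
 [0.61  0.179 0.139]
 [0.602 0.16  0.141]
 [0.61  0.167 0.154]
 [0.613 0.165 0.174]]
```

{"api": "step_arm", "payload": {"plan": [[0.027,-0.018,0,0,0,0,0.06],[0.027,-0.018,0,0,0,0,0.06],[0,0,0,0,0,-0.18,0.06],[0,0,0,0,0,-0.18,0.06],[0,0,0,0,0,-0.18,0.06],[0,0,0,0,0,-0.18,0.06],[0,0,0,0,0,-0.18,0.06],[0,0,0,0,0,-0.18,0.06],[0,0,0,0,0,-0.18,0.06],[0,0,0,0,0,-0.18,0.06],[0,0,0,0,0,-0.18,0.06],[0,0,0,0,0,-0.18,0.06]]}}

```text
time_s: 3.15
ee_pos: [0.5317, 0.13, 0.3009]
eef_rot: [-1.478, -2.771, 0.001]
force: [-0.2, -0.7, -1.0]
width: 0.701
gripper_force: 0.0
```

{"api": "step_arm", "payload": {"plan": [[0,0,0.02,0,0,-0.18,0.06],[0,0,0.02,0,0,-0.18,0.06],[0,0,0.02,0,0,-0.18,0.06],[0,0,0.02,0,0,-0.18,0.06],[0,0,0,0,0,-0.18,0.06],[0,0,0,0,0,-0.18,0.06],[0,0,0,0,0,-0.18,0.06],[0,0,0,0,0,-0.18,0.06],[0,0,0,0,0,-0.18,0.06],[0,0,0,0,0,-0.18,0.06],[0,0,0,0,0,-0.18,0.06],[0,0,0,0,0,0,0.06]]}}

```text
time_s: 4.65
ee_pos: [0.5317, 0.1301, 0.221]
eef_rot: [1.495, -2.762, -0.0]
force: [0.3, -0.1, -0.2]
width: 0.703
gripper_force: 0.0
```

```bash
cat >> h.py <<'E'
def st():
    o=ctrl.observe(); M=R.from_rotvec(o['eef_rot']).as_matrix()
    print(round(o['time_s'],2),'pos',np.round(o['ee_pos'],4),'yaw',round(np.degrees(np.arctan2(M[1,0],M[0,0])),1),'z',np.round(M[:,2],3),'q',np.round(o['joint_pos'],2),'F',np.round(o['force'],1),'w',round(o['width'],3),'g',round(o['gripper_force'],1)); return o['ee_pos'],M
E
python3 - <<'E'
from h import *
p,M=st()
print(M.T@(np.array([.5322,.1326,.048])-p))
E
```

```text
4.65 pos [0.5317 0.1301 0.221 ] yaw -123.1 z [-0.001 -0.    -1.   ] q [ 0.03  0.37  1.45 -0.    1.33 -2.54] F [ 0.3 -0.1 -0.2] w 0.703 g 0.0
[-0.00243981  0.00084259  0.17303647]
```

{"api": "step_arm", "payload": {"plan": [[-0.002,0.001,0.02,0,0,-0.1,0.05],[0,0,0.04,0,0,-0.11,0.05],[0,0,0.04,0,0,0,0.05],[0,0,0.04,0,0,0,0.05],[0,0,0.02,0,0,0,0.05],[0,0,0.012,0,0,0,0.05],[0,0,0,0,0,0,0.05]], "newtons": 25}}

```text
time_s: 5.52
ee_pos: [0.532, 0.1326, 0.049]
eef_rot: [1.777, -2.59, -0.001]
force: [0.8, 0.7, 0.6]
width: 0.582
gripper_force: 0.0
```

{"api": "step_arm", "payload": {"plan": [[0,0,0,0,0,0,0.03],[0,0,0,0,0,0,0.02],[0,0,0,0,0,0,0.01],[0,0,0,0,0,0,0.002],[0,0,0,0,0,0,0.002],[0,0,0,0,0,0,0.002]]}}

```text
time_s: 6.28
ee_pos: [0.5327, 0.1326, 0.05]
eef_rot: [-1.779, 2.588, -0.002]
force: [0.3, -1.8, 6.3]
width: 0.113
gripper_force: 28.1
```

```bash
python3 - <<'E'
from h import *
p,M=st()
E
```

```text
6.28 pos [0.5327 0.1326 0.05  ] yaw -111.0 z [ 0.002 -0.    -1.   ] q [ 0.03  0.57  1.63 -0.    0.94 -2.74] F [ 0.3 -1.8  6.3] w 0.113 g 28.1
```

{"api": "step_arm", "payload": {"plan": [[0,0,-0.002,0,0,0.05,0.002],[0,0,0,0,0,0.12,0.002],[0,0,0,0,0,0.14,0.002],[0,0,0,0,0,0.14,0.002],[0,0,0,0,0,0.14,0.002],[0,0,0,0,0,0.14,0.002],[0,0,0,0,0,0.1,0.002],[0,0,0,0,0,0,0.002],[0,0,0,0,0,0,0.002]]}}

```text
time_s: 7.4
ee_pos: [0.5322, 0.1328, 0.0502]
eef_rot: [-0.583, 3.087, 0.001]
force: [6.2, 0.8, -12.1]
width: 0.107
gripper_force: 25.9
```

```bash
python3 - <<'E'
from h import *
p,M=st()
E
```

```text
7.4 pos [0.5322 0.1328 0.0502] yaw -158.6 z [ 0.     0.001 -1.   ] q [ 0.03  0.57  1.63  0.    0.94 -1.91] F [  6.2   0.8 -12.1] w 0.107 g 25.9
```

{"api": "step_arm", "payload": {"plan": [[0,0,0,0,0,0,0.02],[0,0,0,0,0,0,0.04],[0,0,0,0,0,0,0.05],[0,0,-0.02,0,0,0,0.05],[0,0,-0.04,0,0,0,0.05],[0,0,-0.05,0,0,0,0.05],[0,0,-0.05,0,0,0,0.085],[0,0,-0.03,0,0,0,0.085],[0,0,0,0,0,0,0.085],[0,0,0,0,0,0,0.085]]}}

```text
time_s: 8.65
ee_pos: [0.5316, 0.1326, 0.2402]
eef_rot: [0.584, -3.085, -0.001]
force: [-0.2, 1.2, 0.3]
width: 0.998
gripper_force: 0.0
```

```bash
python3 - <<'E'
from h import *
st()
im,d,ci=snap('wrist','w2.png'); P=pts(d,ci);np.savez('w2.npz',im=im,d=d,P=P,T=ci['T'])
P0=np.array([.5322,.1326]); near=np.hypot(P[...,0]-.56,P[...,1]-.146)<.14
r=np.hypot(P[...,0]-P0[0],P[...,1]-P0[1])
for n,m in dict(slab=near&(abs(P[...,2]-.018)<.003),tab=(r<.03)&(abs(P[...,2]-.066)<.008),disc=(r<.04)&(abs(P[...,2]-.044)<.003),beak=(r<.05)&(r>.03)&(P[...,2]>.024)&(P[...,2]<.045)).items():
    Q=P[m]; print(n,len(Q),rect(Q) if len(Q)>3 else '', np.round(np.percentile(Q[:,2],[5,50,95]),4) if len(Q) else '')
m=(np.hypot(P[...,0]-.616,P[...,1]-.1655)<.025)&(P[...,2]>.08)&(P[...,2]<.19)
Q=P[m]; c=np.array([.616,.1655]); rr=np.hypot(*(Q[:,:2]-c).T)
print(len(Q),np.histogram(Q[:,2],bins=np.arange(.08,.19,.005)))
f=Q[rr>.0095]; print('flange',len(f),np.round(np.percentile(f[:,2],[5,25,50,75,95]),4),rect(f) if len(f)>3 else '')
v,u=np.where(m); print(u.min(),u.max(),v.min(),v.max())
E
```

```text
8.65 pos [0.5316 0.1326 0.2402] yaw -158.6 z [-0.002 -0.    -1.   ] q [ 0.03  0.36  1.41  0.    1.37 -1.91] F [-0.2  1.2  0.3] w 0.998 g 0.0
slab 7541 (array([562.4, 144.5]), array([ 85.4, 158.4]), np.float32(21.5)) [0.0164 0.0177 0.0191]
tab 358 (array([531.9, 132.7]), array([ 8.9, 33.5]), np.float32(21.4)) [0.0661 0.0687 0.0699]
disc 1104 (array([531.4, 132.5]), array([43.6, 44.9]), np.float32(113.5)) [0.0424 0.0437 0.045 ]
beak 146 (array([567. , 145.9]), array([13.2, 15.3]), np.float32(20.9)) [0.0357 0.0367 0.038 ]
1093 (array([ 19,  22,  21,  20,  23,  26,  11,   0,   0,  10, 460, 143,  36,
        35,  41,  38,  39,  46,  83,  20,   0]), array([0.08 , 0.085, 0.09 , 0.095, 0.1  , 0.105, 0.11 , 0.115, 0.12 ,
       0.125, 0.13 , 0.135, 0.14 , 0.145, 0.15 , 0.155, 0.16 , 0.165,
       0.17 , 0.175, 0.18 , 0.185]))
flange 359 [0.1305 0.1314 0.1319 0.1323 0.1328] (array([615.4, 165.5]), array([27.1, 27.3]), np.float32(109.9))
265 296 269 340
```

View pics/w2.png

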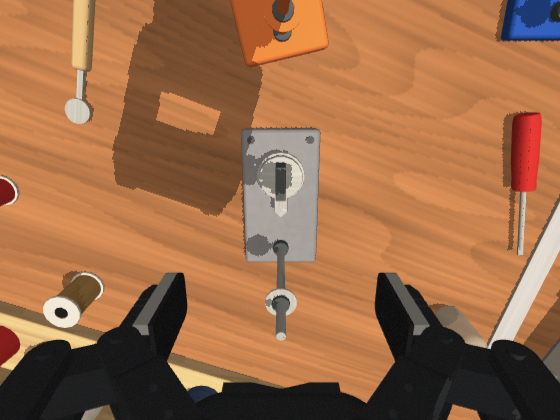

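Hook yaw is 21.4° against 21.5° for the stand, so it is aligned and released. The collar flange is at (280,302), with its top at 0.132, so its mid-height is about 0.131. Next I'm moving over the loupe.

{"api": "step_arm", "payload": {"plan": [[0.015,-0.028,0,0,0,0,0.085],[0.025,-0.047,0,0,0,0,0.085],[0.025,-0.047,0,0,0,0,0.085],[0.025,-0.047,0,0,0,0,0.085],[0.025,-0.047,0,0,0,0,0.085],[0.025,-0.047,0,0,0,0,0.085],[0.025,-0.047,0,0,0,0,0.085],[0.025,-0.047,0,0,0,0,0.085],[0.013,-0.022,0,0,0,0,0.085],[0,0,0,0,0,0.18,0.085],[0,0,0,0,0,0.18,0.085],[0,0,0,0,0,0.18,0.085]]}}

```text
time_s: 10.2
ee_pos: [0.4814, -0.2942, 0.2399]
eef_rot: [-0.27, -3.128, -0.002]
force: [-0.6, -0.3, 0.4]
width: 0.996
gripper_force: 0.0
```

{"api": "step_arm", "payload": {"plan": [[0,0,0,0,0,0.185,0.085],[0,0,0,0,0,0.185,0.085],[0,0,0,0,0,0.185,0.085],[0,0,0,0,0,0.185,0.085],[0,0,0,0,0,0.185,0.085],[0,0,0,0,0,0.185,0.085],[0,0,0,0,0,0.185,0.085],[0,0,0,0,0,0.185,0.085],[0,0,0,0,0,0.185,0.085],[0,0,0,0,0,0.185,0.085],[0,0,0,0,0,0.185,0.085],[0,0,0,0,0,0.185,0.085]]}}

```text
time_s: 11.7
ee_pos: [0.4814, -0.2941, 0.2399]
eef_rot: [-2.921, -1.149, 0.002]
force: [0.2, -0.3, 0.3]
width: 0.996
gripper_force: 0.0
```

{"api": "step_arm", "payload": {"plan": [[0,0,0,0,0,0.185,0.085],[0,0,0,0,0,0.185,0.085],[0,0,0,0,0,0.185,0.085],[0,0,0,0,0,0,0.085],[0,0,0,0,0,0,0.085]]}}

```text
time_s: 12.32
ee_pos: [0.4816, -0.2942, 0.2407]
eef_rot: [-3.124, -0.32, 0.001]
force: [0.4, 0.0, 0.9]
width: 0.996
gripper_force: 0.0
```

```bash
python3 - <<'E'
from h import *
p,M=st()
im,d,ci=snap('wrist','w3.png'); P=pts(d,ci);np.savez('w3.npz',im=im,d=d,P=P,T=ci['T'])
i=im.astype(int); near=(np.hypot(P[...,0]-.51,P[...,1]+.29)<.11)&(P[...,2]<.03)
dark=near&(i.max(-1)<60)&(P[...,2]>.009)
gray=near&((i.max(-1)-i.min(-1))<30)&(i.min(-1)>90)
for n,m in dict(handle=dark,lens=gray).items():
    m=cv2.morphologyEx(m.astype(np.uint8),cv2.MORPH_OPEN,np.ones((3,3)))>0
    Q=P[m]; print(n,len(Q),rect(Q),np.round(np.percentile(Q[:,2],[5,50,95]),4))
    if n=='lens': c,r=cv2.minEnclosingCircle((Q[:,:2]*1000).astype(np.float32)); print(np.round(c,1),r)
E
```

```text
12.32 pos [ 0.4816 -0.2942  0.2407] yaw 11.7 z [-0.001  0.001 -1.   ] q [-0.76  0.39  1.36  0.    1.39  0.61] F [0.4 0.  0.9] w 0.996 g 0.0
handle 682 (array([ 486.4, -298.9]), array([13.7, 63.8]), np.float32(13.6)) [0.0122 0.0138 0.0149]
lens 2380 (array([ 555.6, -284.3]), array([55.7, 60.4]), np.float32(54.2)) [0.0051 0.0068 0.0104]
[ 550.6 -283.6] 33.96464157104492
```

View pics/w3.png

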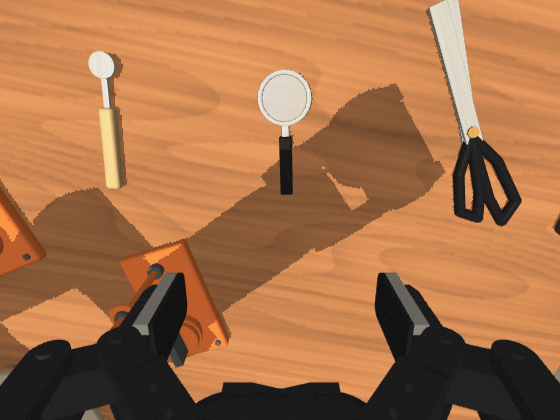

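The loupe has its lens at (284,97) and handle (286,137)–(287,193), black as described. An orange look-alike stand sits at (175,300), so I'm checking its clearance before descending.

```bash
python3 - <<'E'
from h import *
D=np.load('w3.npz');P=D['P'];im=D['im'].astype(int)
o=(im[...,0]>130)&(im[...,2]<40)&(im[...,0]-im[...,1]>80)&(P[...,2]<.19)
p,M=st(); g=np.array([.4885,-.2985])
for lo,hi in((.01,.03),(.03,.08),(.08,.19)):
    Q=P[o&(P[...,2]>lo)&(P[...,2]<hi)]
    if len(Q):
        t=(np.c_[Q[:,:2]-g,Q[:,2]*0])@M[:,:2]; r=np.hypot(*t.T); i=r.argsort()[:400:60]; print(lo,len(Q),np.round(np.c_[t,Q[:,2]][i],3).tolist())
    
E
```

```text
12.38 pos [ 0.4816 -0.2942  0.2409] yaw 11.7 z [-0.001  0.001 -1.   ] q [-0.76  0.39  1.36 -0.    1.39  0.61] F [-0.3 -0.4  0.2] w 0.994 g 0.0
0.01 291 [[-0.098, -0.124, 0.015], [-0.147, -0.109, 0.016], [-0.195, -0.093, 0.017], [-0.105, -0.306, 0.017], [-0.119, -0.307, 0.018]]
0.03 35 [[-0.195, -0.118, 0.036]]
0.08 9 [[-0.119, -0.151, 0.111]]
```

{"api": "step_arm", "payload": {"plan": [[0.006,0.006,0.03,0,0,0,0.05],[0,0,0.045,0,0,0,0.05],[0,0,0.045,0,0,0,0.05],[0,0,0.045,0,0,0,0.05],[0,0,0.04,0,0,0,0.05],[0,0,0.022,0,0,0,0.05],[0,0,0.01,0,0,0,0.05],[0,0,0,0,0,0,0.05]], "newtons": 50}}

```text
time_s: 13.38
ee_pos: [0.4888, -0.299, 0.0043]
eef_rot: [-3.125, -0.316, 0.0]
force: [-0.6, 0.0, -1.2]
width: 0.588
gripper_force: 0.0
```

```bash
python3 - <<'E'
from h import *
p,M=st()
im,d,ci=snap('wrist','w4.png')
E
```

```text
13.38 pos [ 0.4888 -0.299   0.0043] yaw 11.6 z [-0.  0. -1.] q [-0.75  0.69  1.57  0.    0.89  0.62] F [-0.6  0.  -1.2] w 0.588 g 0.0
```

View pics/w4.png

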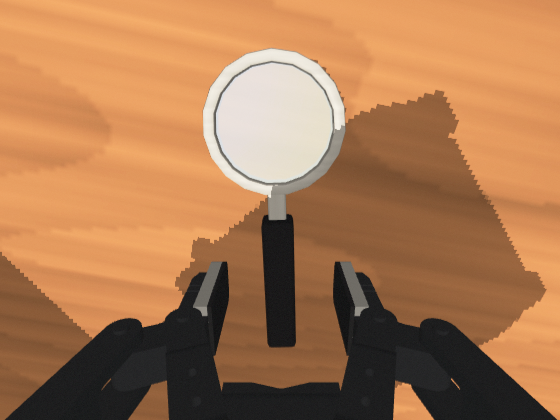

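The handle lies centred between the fingers (279 vs 280 px), and the loupe is turned about 1.8° from the tool. I'm correcting the turn and then gripping.

{"api": "step_arm", "payload": {"plan": [[0,0,0.001,0,0,-0.032,0.04],[0,0,0,0,0,0,0.025],[0,0,0,0,0,0,0.015],[0,0,0,0,0,0,0.004],[0,0,0,0,0,0,0.004],[0,0,0,0,0,0,0.004],[0,0,0,0,0,0,0.004]], "newtons": 50}}

```text
time_s: 14.3
ee_pos: [0.489, -0.2992, 0.0038]
eef_rot: [3.12, 0.365, 0.001]
force: [-1.3, 0.7, 6.2]
width: 0.146
gripper_force: 50.8
```

{"api": "step_arm", "payload": {"plan": [[0,0,-0.005,0,0,0,0.004],[0,0,-0.02,0,0,0,0.004],[0,0,-0.04,0,0,0,0.004],[0,0,-0.045,0,0,0,0.004],[0,0,-0.045,0,0,0,0.004],[0,0,-0.03,0,0,0,0.004],[0,0,-0.01,0,0,0,0.004],[0,0,0,0,0,0,0.004],[0,0,0,0,0,0,0.004]]}}

```text
time_s: 15.42
ee_pos: [0.4883, -0.2986, 0.1967]
eef_rot: [-3.118, -0.364, 0.003]
force: [0.3, -0.0, -0.7]
width: 0.146
gripper_force: 50.0
```

```bash
cat >> h.py <<'E'
def loupe(f):
    p,M=st(); im,d,ci=snap('wrist',f); P=pts(d,ci); Q=(P-p)@M  # tool frame
    i=im.astype(int)
    m=(Q[...,0]>.032)&(Q[...,0]<.115)&(abs(Q[...,1])<.045)&(abs(Q[...,2]+.01)<.03)
    m=cv2.morphologyEx(m.astype(np.uint8),cv2.MORPH_OPEN,np.ones((5,5)))>0
    L=Q[m]; A=np.c_[L[:,:2],np.ones(len(L))]
    rim=m&cv2.dilate((~m).astype(np.uint8),np.ones((9,9))).astype(bool)&(Q[...,0]>.045)
    r=Q[rim]; 
    top=r[r[:,2]<np.median(r[:,2])+.003]
    c,_,_,_=np.linalg.lstsq(np.c_[top[:,:2],np.ones(len(top))],top[:,2],rcond=None)
    cc=cv2.minEnclosingCircle((L[L[:,0]>.042][:,:2]*1000).astype(np.float32))
    print(len(L),'x',np.round(np.percentile(L[:,0],[.5,99.5]),4),'y',np.round(np.percentile(L[:,1],[.5,99.5]),4),'circ',cc,'z',np.round(np.percentile(r[:,2],[5,25,50,75,95]),4),'slope xy deg',np.round(np.degrees(c[:2]),2),'z at lens',c@[.07,0,1])
    np.savez('lp.npz',Q=Q,m=m,im=im)
E
python3 -c "
from h import *
loupe('w5.png')"
```

```text
15.43 pos [ 0.4883 -0.2986  0.1967] yaw 13.3 z [-0.002  0.002 -1.   ] q [-0.75  0.45  1.4   0.    1.3   0.58] F [ 0.3 -0.  -0.7] w 0.146 g 50.0
16741 x [0.0343 0.0973] y [-0.0271  0.0273] circ ((69.9081039428711, 0.12085514515638351), 29.053258895874023) z [-0.0065 -0.0056 -0.0037 -0.0023 -0.0016] slope xy deg [-0.43  0.26] z at lens -0.003936211600495209
```

View pics/w5.png

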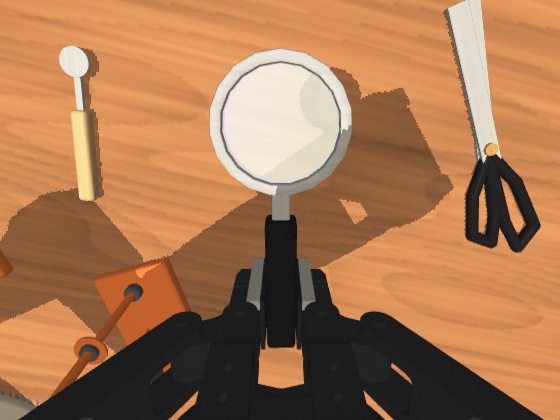

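The loupe is held straight, with the lens at (281,120). I'll fit the tilt on the rim annulus only.

```bash
cat >> h.py <<'E'
def rim():
    D=np.load('lp.npz');Q=D['Q']; r=np.hypot(Q[...,0]-.0699,Q[...,1]-.0001)
    L=Q[(r>.0253)&(r<.028)&(abs(Q[...,2]+.008)<.02)]
    A=np.c_[L[:,0]-.07,L[:,1],np.ones(len(L))]; w=np.ones(len(L),bool)
    for _ in range(5):
        c=np.linalg.lstsq(A[w],L[w,2],rcond=None)[0]; w=abs(A@c-L[:,2])<.0012
    print('rim top plane: slope deg',np.round(np.degrees(c[:2]),2),'z',round(c[2],4),w.sum(),len(L))
E
python3 -c "
from h import *
rim()"
```

```text
rim top plane: slope deg [0.03 0.02] z -0.0058 2726 2902
```

```bash
python3 - <<'E'
from h import *
D=np.load('w1.npz');P=D['P'];im=D['im'].astype(int)
o=(im[...,0]>100)&(im[...,2]<60)&(im[...,0]-im[...,1]>60)&(P[...,2]<.19)&(P[...,2]>.085)
Q=P[o]; r=np.hypot(Q[:,0]-.467,Q[:,1]-.107); print(len(Q),np.round(Q[r.argsort()[:60:10]],3),r.min())
E
```

```text
325 [[0.415 0.085 0.11 ]
 [0.414 0.078 0.11 ]
 [0.412 0.075 0.11 ]
 [0.406 0.084 0.125]
 [0.409 0.076 0.112]
 [0.405 0.085 0.14 ]] 0.05669511808433904
```

{"api": "step_arm", "payload": {"plan": [[0.003,-0.015,-0.004,0,0,0,0.004],[0.006,-0.035,-0.005,0,0,0,0.004],[0.008,-0.045,-0.005,0,0,0,0.004],[0.009,-0.047,0,0,0,0,0.004],[0.009,-0.047,0,0,0,0,0.004],[0.009,-0.047,0,0,0,0,0.004],[0.009,-0.047,0,0,0,0,0.004],[0.008,-0.045,0,0,0,0,0.004],[0.006,-0.035,0,0,0,-0.04,0.004],[0.004,-0.02,0,0,0,-0.05,0.004],[0.001,-0.01,0,0,0,-0.05,0.004],[0,0,0,0,0,0,0.004]]}}

```text
time_s: 16.98
ee_pos: [0.4661, 0.1001, 0.2123]
eef_rot: [-3.087, -0.584, 0.0]
force: [0.3, -0.6, -1.9]
width: 0.145
gripper_force: 50.0
```

```bash
python3 - <<'E'
from h import *
p,M=st(); print(M.T@(np.array([.467,.107,.130])-p))
E
```

```text
16.98 pos [0.4661 0.1001 0.2123] yaw 21.4 z [-0. -0. -1.] q [-0.03  0.22  1.67 -0.    1.25  1.16] F [ 0.3 -0.6 -1.9] w 0.145 g 50.0
[ 0.00338218 -0.00604962  0.08226814]
```

{"api": "step_arm", "payload": {"plan": [[0.003,-0.006,0,0,0,0,0.004],[0,0,0.015,0,0,0,0.004],[0,0,0.02,0,0,0,0.004],[0,0,0.02,0,0,0,0.004],[0,0,0.015,0,0,0,0.004],[0,0,0.008,0,0,0,0.004],[0,0,0.004,0,0,0,0.004],[0,0,0,0,0,0,0.004],[0,0,0,0,0,0,0.004]]}}

```text
time_s: 18.1
ee_pos: [0.4673, 0.1065, 0.1307]
eef_rot: [3.087, 0.582, 0.001]
force: [-0.1, 0.1, -1.7]
width: 0.15
gripper_force: 50.0
```

```bash
python3 - <<'E'
from h import *
loupe('w6.png'); rim()
p,M=st(); print('err',M.T@(np.array([.467,.107,.130])-p))
D=np.load('lp.npz'); P=D['Q']@M.T+p
r=np.hypot(P[...,0]-.616,P[...,1]-.1655); m=(r<.0145)&(r>.0095)&(P[...,2]>.1)&(P[...,2]<.16)
print('flange',m.sum(),np.percentile(P[m][:,2],[10,50,90]) if m.any() else '')
m=(r<.006)&(P[...,2]>.155); print('post',m.sum(),P[m].max(0) if m.any() else '')
L=P[D['m']&(D['Q'][...,0]>.042)]; c=cv2.minEnclosingCircle((L[:,:2]*1000).astype(np.float32)); print('lens',c)
snap('side','s2.png')
E
```

```text
18.1 pos [0.4673 0.1065 0.1307] yaw 21.4 z [ 0.001 -0.    -1.   ] q [-0.02  0.32  1.77 -0.    1.05  1.18] F [-0.1  0.1 -1.7] w 0.15 g 50.0
16743 x [0.0345 0.0972] y [-0.0274  0.0272] circ ((69.71513366699219, -0.008097892627120018), 28.974109649658203) z [-0.0065 -0.0055 -0.0032 -0.0023 -0.0015] slope xy deg [-0.92 -0.53] z at lens -0.003739142981929967
rim top plane: slope deg [0.16 0.03] z -0.0058 2712 2908
18.15 pos [0.4673 0.1065 0.1307] yaw 21.4 z [ 0.001  0.    -1.   ] q [-0.02  0.32  1.77  0.    1.05  1.18] F [ 0.2 -0.3 -1.3] w 0.148 g 50.0
err [-0.00010827 -0.00057749  0.00072564]
flange 0 
post 0 
lens ((532.2296752929688, 131.90245056152344), 28.974517822265625)
```

View pics/w6.png

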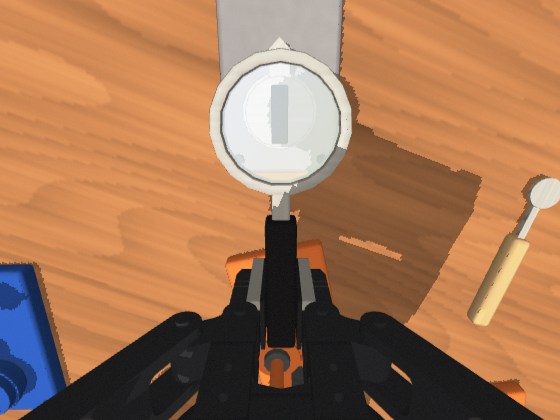

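View pics/s2.png

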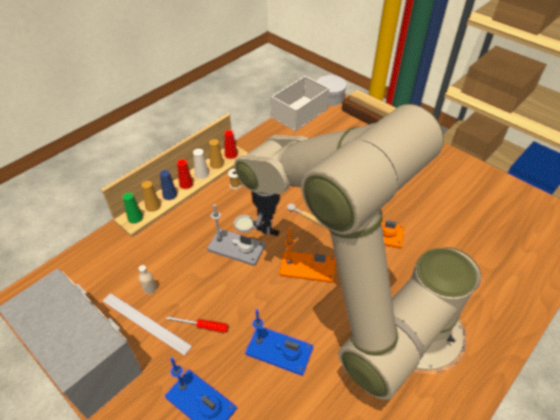

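The wrist view shows the lens at (281,121) over the hook's tab and the beak pointing up towards the post. In the side view the loupe is clear of the post and the collar is in place. One small trim, then settle and hand in.

{"api": "step_arm", "payload": {"plan": [[0,-0.0006,0.0005,0,0,0,0.004],[0,0,0,0,0,0,0.004],[0,0,0,0,0,0,0.004],[0,0,0,0,0,0,0.004],[0,0,0,0,0,0,0.004],[0,0,0,0,0,0,0.004]]}}

```text
time_s: 18.95
ee_pos: [0.4669, 0.107, 0.1298]
eef_rot: [3.087, 0.582, 0.0]
force: [-0.5, -1.0, -0.6]
width: 0.15
gripper_force: 50.0
```

```bash
python3 - <<'E'
from h import *
st(); print(ctrl.close_job())
E
```

```text
18.95 pos [0.4669 0.107  0.1298] yaw 21.4 z [ 0. -0. -1.] q [-0.02  0.32  1.77 -0.    1.05  1.18] F [-0.5 -1.  -0.6] w 0.15 g 50.0
the job is handed in; nothing more can be done
None
```

I handed the job in at 18.95 s: the hook's beak measured within about 0.1° of the post direction and was let go, and the loupe is held level with its lens within about 1 mm of the hook's axis and of the flange height (about 131 mm).

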